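# Put the kitchen tools back in their fitted drawer

### The job

Put the gas lighter, the peeler and the green turner back in the open utensil drawer: lay each one flat in the compartment cut to its own shape (the floor shows its outline, black for the lighter, yellow for the peeler, green for the turner), pointing the way the outline points. Then push the drawer fully shut. Leave the mug, the onion, the tin and the lemon where they are.

Things in the scene. Friction and masses are not known exactly. Their poses are not given: they have to be found in the camera images.
- lighter: Black gas lighter lying on the worktop, 190 long, 35 wide, 23 high (mm), 85 g. Origin: middle of its length, on its underside. Thick body from y = -23 to y = +95 (x -18 to +15, 22 high) to grip across x, best at y = +25 near its centre of mass; thin metal rod, 11 mm across, from y = -23 to its tip at y = -95; z is up.
- lighter_tip (a point): End of the lighter's rod, at (0, -95, 11) mm in the lighter's frame.
- peeler: Yellow-handled peeler lying on the worktop, 170 long, 25 wide, 18 high (mm), 80 g. Origin: middle of its length, on its underside. Handle from x = -85 to +20 (24 wide, 17 high) to grip across y, best at x = -20; blade, 14 wide and 6 high, to its tip at x = +85; z is up.
- peeler_tip (a point): End of the peeler's blade, at (85, 0, 3) mm in the peeler's frame.
- turner: Small turner (spatula) lying on the worktop, 180 long (mm), 90 g. Origin: middle of its length, on its underside. Green handle from x = -90 to +20 (22 wide, 18 high) to grip across y, best at x = -16; flat slotted steel blade, 60 long, 50 wide, 4 thick, from x = +30 to the tip at x = +90; z is up.
- turner_tip (a point): End of the turner's blade, at (90, 0, 2) mm in the turner's frame.
- drawer (a joint): Slide of the utensil drawer: 0 = shut, 0.20 m = fully open; starts at 0.19 to 0.20. Friction 2.5 N; stays where left. Inside, a grey insert has three compartments 14 mm deep, in rows across the drawer, crossed by one channel 60 mm wide where fingers can reach the floor beside the handles: open them only about 10 mm wider than the handle there, so as not to shift neighbours.
- slot_lighter (a point): Row next to the drawer's front, black outline: the point on its floor where the lighter's origin lies when in place. Axes are the drawer's: x from its front into the cabinet, y to the left seen from the front, z up. The rod points to -y (the lighter's axes parallel to the drawer's). 5 mm clearance all round. Finger channel: y = -15 to +45 mm. There the front wall is 42 mm before the row's middle.
- slot_peeler (a point): Middle row, yellow outline, 54 mm behind the lighter's row: the point on its floor where the peeler's origin lies when in place. Axes are the drawer's: x from its front into the cabinet, y to the left seen from the front, z up. The tip points to +y (the peeler's x along the drawer's y). Clearance 5 mm at the handle, 3 mm at the blade. Finger channel: y = -42 to +18 mm.
- slot_turner (a point): Rear row, green outline, 52 mm behind the peeler's row: the point on its floor where the turner's origin lies when in place. Axes are the drawer's: x from its front into the cabinet, y to the left seen from the front, z up. The tip points to -y (the turner's x along the drawer's -y). 5 mm clearance all round. Finger channel: y = -18 to +42 mm. The rear wall is 44 mm behind the row's middle.
- drawer_pull (a point): Front of the dark steel pull amid the drawer's front; 10 mm thick, 70 wide, 14 high, its middle 25.5 mm above the worktop. The drawer shuts along its +x. Above the worktop: compartment floors 12 mm, drawer walls 37, its front 43.5, the fixed wooden housing behind it 53 mm. Wall cabinets hang 460 mm above the worktop, over the housing: stay low there.
- mug: Striped mug, 80 mm across, 102 mm high, a bystander; origin on its underside.
- onion: Onion, 82 mm across, 94 mm high, a bystander; origin on its underside.
- tin: Flat food tin, 86 mm across, 40 mm high, a bystander; origin on its underside.
- lemon: Lemon, 72x55x56 mm, a bystander; origin on its underside.

How it is judged (in metres and radians):
On the way, in this order (a step that is already met when the one before it is completed fails the run):
1. the three tools lie flat in their own compartments, pointing the right way, the drawer still open (horizontal distance between lighter and slot_lighter below 0.012 m and y of lighter_tip in the frame of slot_lighter below -0.08 m and z of lighter in the frame of slot_lighter below 0.006 m and angle between each of lighter, peeler, turner's own z axis and vertical below 0.1 rad and horizontal distance between peeler and slot_peeler below 0.012 m and y of peeler_tip in the frame of slot_peeler above 0.07 m and z of peeler in the frame of slot_peeler below 0.006 m and horizontal distance between turner and slot_turner below 0.012 m and y of turner_tip in the frame of slot_turner below -0.075 m and z of turner in the frame of slot_turner below 0.006 m and value of joint drawer above 0.12 m), for 0.2 s.
2. the drawer is fully shut (value of joint drawer below 0.005 m), for 0.2 s.
At the end, for the whole second after the job is handed in: Each tool rests in its own compartment: origin within 12 mm horizontally of the compartment's point and under 6 mm above its floor, tilt under 0.1 rad, tip the way of the outline (at least 80 mm to -y for the lighter, 70 to +y for the peeler, 75 to -y for the turner). Drawer shut within 5 mm (horizontal distance between lighter and slot_lighter below 0.012 m and y of lighter_tip in the frame of slot_lighter below -0.08 m and z of lighter in the frame of slot_lighter below 0.006 m and angle between each of lighter, peeler, turner's own z axis and vertical below 0.1 rad and horizontal distance between peeler and slot_peeler below 0.012 m and y of peeler_tip in the frame of slot_peeler above 0.07 m and z of peeler in the frame of slot_peeler below 0.006 m and horizontal distance between turner and slot_turner below 0.012 m and y of turner_tip in the frame of slot_turner below -0.075 m and z of turner in the frame of slot_turner below 0.006 m and value of joint drawer below 0.005 m and linear speed of each of lighter, peeler, turner below 0.02 m/s); the robot touches nothing.
It fails at once if the mug, onion, tin or lemon is shifted by more than 40 mm (distance of any of mug, onion, tin, lemon from where it was at the start of the episode above 0.04 m).
It also fails if it takes over 72 s, if anything falls off the work surface, if the arm or the gripper's body presses on something with over 40 N, if the wrist force passes 120 N, or if a joint passes its speed limit or range.

### The arm

A 6-joint arm with a two-finger parallel gripper is mounted at the origin on a cart in front of the work surface, level with it; the furniture and walls round the work are solid. World frame = base frame: x ahead of the robot, y to its left, z up, the work surface at z = 0. Lengths are in mm, angles in degrees, forces in N, time in s.
With the tool pointing down it reaches from about 275 to 750 mm from the base axis. Payload 10.2 kg.
Tool frame: the origin (TCP) lies midway between the tips of the shut fingers; the grasp point (between the pads) lies 19 mm behind it (r.tcp_to_grasp is the y of the grasp point in the tool frame, in mm); y points along the fingers, z is the direction in which the jaws open and shut, and the axes are right-handed (so a half turn about y gives the same grasp; the last joint's range is limited). The gripper opens to 85 mm and grips with 20 to 120 N. Pads are 22 mm wide; open, the fingers measure 114 mm over their backs; the gripper's body (76 mm by 85 mm) begins 54 mm behind the grasp point. The pads swing forward as they close: fully open they stand 13 mm farther back than shut.
Start: joints at [-89.634, 17.928, 85.812, -0, 76.261, -12.8], TCP at [119.572, -511.208, 231.294] pointing down, gripper open.
Joint ranges: [-168.41, 168.41], [-55.51, 124.54], [10.69, 146.95], [-70.63, 250.63], [1, 178], [-165.06, 165.06]. Speed limits (degrees/s): [136.94, 136.94, 172.46, 180, 180, 180].

### API

Orientations are given as a 3x3 rotation matrix whose columns are the frame's x, y, z axes.
In Python, from workcell import sensors, grab_frame, camera_info, sign_off, r gives the robot as it stands.
- The arm moves only by the shell command python3 -m creep 'ROWS' [FORCE]. ROWS is JSON, a list that holds one entry, the list of rows, each a list of 5 numbers: the finger opening in mm, from 0 to 85.4, then the shift along the tool's x, y, z in mm, then the turn about the tool's y in degrees. In form: [[[hand, dx, dy, dz, yaw], ...]]. A call has exactly 10 rows; each row is the pose to reach, as a shift and turn from the pose commanded when the call began, along the tool's axes at that moment; what a row does not reach only later rows make up. A row lasts 1/8 s, in which the tool goes at most 62.5 mm and 10.7 degrees, less where a joint would pass 70% of its speed; a pose out of reach is approached as far as the arm can. A call with a gripper value outside its range is refused whole. The fingers move at their own pace and stop on an object; FORCE is the grip in N (left out, the last holds). Time passes only in rows, so rows that repeat a pose let the fingers close, or fill a call up. It gives the time, the measured TCP pose, the force and the opening at its end, in the units of the state.
- sensors.sense(): the state, without advancing time (a new reading comes with each control period).
- grab_frame(name): name is "scene" or "top"; returns the picture (400x640x3 uint8, red, green, blue); there is no depth.
- camera_info(name): a dict with "intrinsics" (3x3 intrinsics, pixels), "k1" (the pictures are not rectified: a ray, as slopes to the right and down, at radius r is drawn at 1 + k1 r^2 times it, then the intrinsics apply), "R" (3x3) and "t" (3): a world point X has camera coordinates R X + t. Camera axes: x right, y down, z forward; pixel columns grow to the right and rows downward; lengths in mm; the calibration is good to about 2 mm. A picture is of the moment at which its call begins. camera_info takes no time and is no camera call.
- sign_off(): hands the job in, once; it reports no verdict.
The state is a dict: "time_s": time; "q": joint angles; "dq": joint speeds; "effort": joint torques, N m; "tool_pos": TCP position; "tcp_rot": TCP orientation; "ft_force": force on the tool from outside, world axes, zero at the start; "wrist_torque": the same for the moment, N m; "width": opening from 0.0 (shut) to 1.0 (fully open).
Only numpy, scipy, OpenCV 4.12 (cv2) and the standard library are available. Lean on these libraries where they do the work, as an engineer would, in place of code of your own. Each camera call takes 0.05 s, during which the arm holds its last target. There are 200 camera calls.

## Working session

There is one attempt and no reset: what is moved stays moved. The work goes in short steps, Python scripts to look and compute and a shell command to move; the robot and the scene stay as the last step left them, time stands still between calls to the robot, and variables do not carry over. Pictures are saved under pics/ and viewed, about 8 in all and at most 12, crops included, and the job is handed in when it is done.

```bash
ls; mkdir -p pics
python3 - <<'E'
from workcell import sensors, grab_frame, camera_info, r
import cv2
for n in("scene","top"):
    im=grab_frame(n); cv2.imwrite(f"pics/{n}0.png",im[:,:,::-1]); print(n,camera_info(n))
s=sensors.sense(); print(s["time_s"],s["tool_pos"],s["tcp_rot"],s["width"],r.tcp_to_grasp)
E
```

```text
pics
scene {'intrinsics': array([[469.08055828,   0.        , 325.3384351 ],
       [  0.        , 469.08055828, 206.8758118 ],
       [  0.        ,   0.        ,   1.        ]]), 'k1': -0.10205236000473332, 'R': array([[ 0.63968648, -0.76850399,  0.01424201],
       [-0.47012873, -0.40584978, -0.78375056],
       [ 0.60809554,  0.49465906, -0.62091242]]), 't': array([-389.08582699,  346.14976116, 1385.80923584])}
top {'intrinsics': array([[384.73796938,   0.        , 314.71637305],
       [  0.        , 384.73796938, 200.87796652],
       [  0.        ,   0.        ,   1.        ]]), 'k1': -0.06656549361745978, 'R': array([[ 0.0196982 , -0.99974663, -0.01089281],
       [-0.98038805, -0.01717768, -0.19632678],
       [ 0.19608993,  0.01454647, -0.98047802]]), 't': array([  13.90437755,  611.16482908, 1200.72684947])}
0.1 [ 119.56201875 -510.96319282  230.80365746] [[-9.73714602e-01 -2.64275374e-05  2.27771536e-01]
 [-2.27771411e-01  1.16781652e-03 -9.73713932e-01]
 [-2.40262502e-04 -9.99999318e-01 -1.14313944e-03]] 0.9973216340209823 -18.700000000000003
```

View pics/scene0.png

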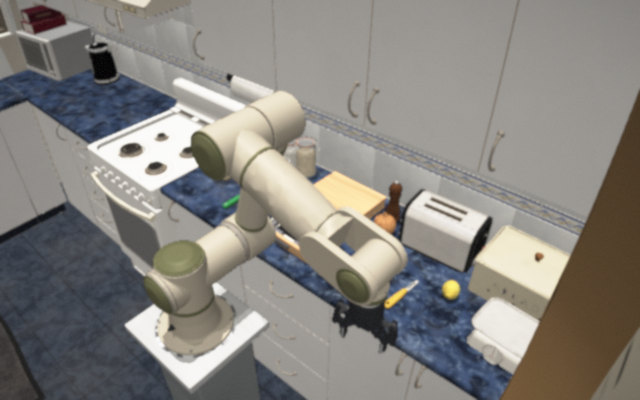

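View pics/top0.png

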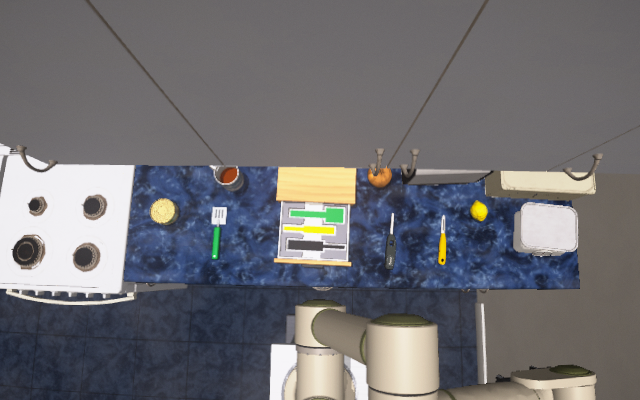

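```bash
cat > h.py <<'E'
import numpy as np, cv2
from workcell import sensors, grab_frame, camera_info
def ray(cam,uv):
    c=camera_info(cam);K=c["intrinsics"]
    d=(np.array(uv,float)-K[:2,2])/K[0,0]; n=np.linalg.norm(d); s=n
    for _ in range(20): s=n/(1+c["k1"]*s*s)
    d=d*(s/n) if n else d
    return -c["R"].T@c["t"], c["R"].T@np.array([*d,1.])
def at(cam,uv,z):
    o,d=ray(cam,uv); return (o+d*(z-o[2])/d[2])
def tri(u1,u2):   # top, scene
    o,d=ray("top",u1);p,e=ray("scene",u2)
    a,b=np.linalg.lstsq(np.c_[d,-e],p-o,rcond=None)[0]
    return (o+a*d+p+b*e)/2, np.linalg.norm(o+a*d-p-b*e)
def proj(cam,X):
    c=camera_info(cam);K=c["intrinsics"];x=c["R"]@np.array(X,float)+c["t"];d=x[:2]/x[2]
    return K[0,0]*d*(1+c["k1"]*d@d)+K[:2,2]
def crop(im,u0,v0,u1,v1,k):
    o=cv2.resize(np.ascontiguousarray(im[v0:v1,u0:u1,::-1]),None,fx=k,fy=k,interpolation=cv2.INTER_CUBIC)
    for u in range(-(-u0//10)*10,u1,10):
        x=int((u-u0+.5)*k); cv2.line(o,(x,0),(x,6),(255,255,255),1); cv2.putText(o,str(u),(x-9,16),0,.35,(0,255,255),1)
    for v in range(-(-v0//10)*10,v1,10):
        y=int((v-v0+.5)*k); cv2.line(o,(0,y),(6,y),(255,255,255),1); cv2.putText(o,str(v),(8,y+4),0,.35,(0,255,255),1)
    return o
E
python3 - <<'E'
from h import *
im=cv2.imread("pics/top0.png")[:,:,::-1]
cv2.imwrite("pics/c1.png",np.hstack([crop(im,200,195,235,275,6),crop(im,270,195,360,275,6)]))
cv2.imwrite("pics/c2.png",crop(im,375,205,455,275,8))
E
```

```text
(no output)
```

View pics/c1.png

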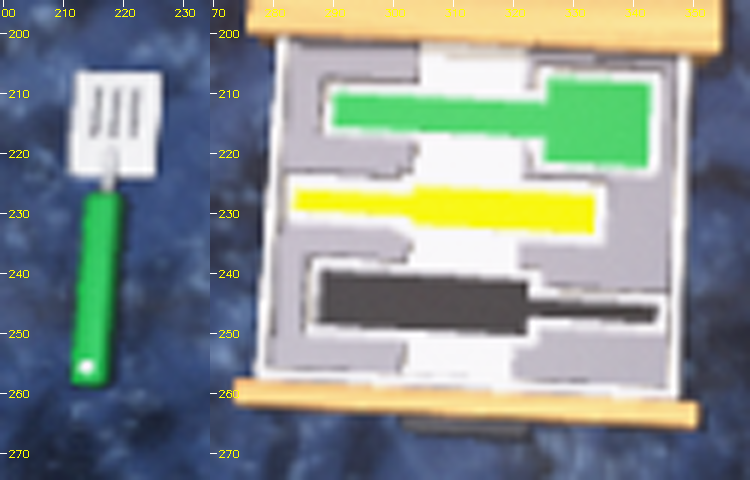

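View pics/c2.png

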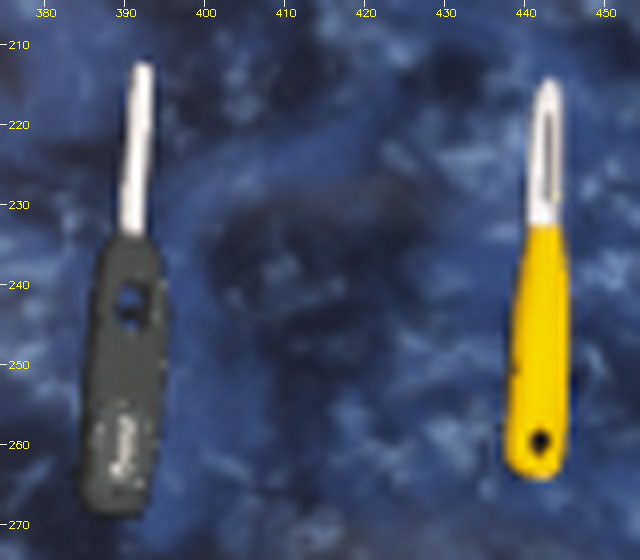

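```bash
cat > m.py <<'E'
from h import *
def rep(n,a,za,b,zb):
    A=at("top",a,za);B=at("top",b,zb);d=A-B
    print(n,"tip",A.round(1),"end",B.round(1),"len %.1f"%np.hypot(*d[:2]),"ang %.1f"%np.degrees(np.arctan2(d[1],d[0])),"mid",((A+B)/2).round(1))
E
python3 - <<'E'
from m import *
rep("turner",(219,206.5),2,(214.2,258.5),9)
rep("lighter",(392.4,212.4),11,(388.6,268.9),11)
print(at("top",(391,233.9),11))
rep("peeler",(443.1,214.5),3,(442.1,264.3),8)
rep("sT",(342.8,215.5),12,(289.8,212.8),12)
rep("sP",(283.2,227.7),12,(333.8,230.2),12)
rep("sL",(344.5,246.7),12,(287.5,244),12)
print("pull",at("top",((465-210)/6+269.5,437/6+194.5),30))
E
```

```text
turner tip [597.  355.8   2. ] end [418.7 358.4   9. ] len 178.3 ang -0.9 mid [507.8 357.1   5.5]
lighter tip [ 585.5 -238.2   11. ] end [ 396.  -222.4   11. ] len 190.1 ang -4.8 mid [ 490.8 -230.3   11. ]
[ 512.22887335 -232.1650651    11.        ]
peeler tip [ 582.5 -413.9    3. ] end [ 413.6 -401.9    8. ] len 169.3 ang -4.0 mid [ 498.1 -407.9    5.5]
sT tip [571.8 -69.9  12. ] end [577.8 109.7  12. ] len 179.7 ang -91.9 mid [574.8  19.9  12. ]
sP tip [526.6 130.3  12. ] end [521.3 -40.   12. ] len 170.4 ang 88.2 mid [524.   45.1  12. ]
sL tip [466.7 -76.2  12. ] end [472.1 114.   12. ] len 190.3 ang -91.6 mid [469.4  18.9  12. ]
pull [396.27803591  30.23044794  30.        ]
```

```bash
cat >> h.py <<'E'
def plan(x,y,z,psi):
    s=sensors.sense();R=np.array(s["tcp_rot"]);p=np.array(s["tool_pos"])
    cur=np.degrees(np.arctan2(R[1,2],R[0,2])); 
    print("t",round(s["time_s"],2),"pos",p.round(1),"psi %.1f"%cur,"tilt",R[2].round(3),"w %.3f"%s["width"],"F",np.round(s["ft_force"],1),"q",np.round(s["q"],0))
    print("shift",(R.T@(np.array([x,y,z])-p)).round(1),"yaw %.1f"%((cur-psi+180)%360-180))
E
python3 -c "
from h import *
plan(478.1,-406.5,70,-94)"
```

```text
t 0.1 pos [ 119.6 -511.   230.8] psi -76.8 tilt [-0.    -1.    -0.001] w 0.997 F [ 0.   0.6 -0.6] q [-90.  18.  86.  -0.  76. -13.]
shift [-372.9  160.9  -19.9] yaw 17.2
```

```bash
python3 -m creep '[[[60,-50,0,-3,3],[60,-110,20,-6,6],[60,-170,50,-9,9],[60,-230,80,-12,12],[60,-290,115,-15,15],[60,-340,145,-18,17.2],[60,-373,161,-20,17.2],[60,-373,161,-20,17.2],[60,-373,161,-20,17.2],[60,-373,161,-20,17.2]]]' 50
python3 - <<'E'
from h import *
plan(478.1,-406.5,5,-94)
a=grab_frame("scene");b=grab_frame("top")
cv2.imwrite("pics/s1.png",a[:,:,::-1]);cv2.imwrite("pics/t1.png",b[:,:,::-1])
print([proj("scene",p).round(0) for p in [(507.8,357.1,9),(490.8,-230,11),(478,-406,9),(469,19,12),(575,20,12)]])
cv2.imwrite("pics/c3.png",np.vstack([crop(a,200,150,430,320,3.4)]))
E
```

```text
time_s: 1.35
tool_pos: [477.5, -407.6, 71.1]
tcp_rot: [[-0.997, 0.001, -0.072], [0.072, -0.001, -0.997], [-0.001, -1.0, 0.001]]
ft_force: [-0.3, -0.6, 0.5]
width: 0.702
t 1.35 pos [ 477.5 -407.6   71.1] psi -94.1 tilt [-0.001 -1.     0.001] w 0.702 F [-0.3 -0.6  0.5] q [-51.  39.  77.  -0.  63.  43.]
shift [-0.5 66.1 -1.2] yaw -0.1
[array([241., 196.]), array([356., 267.]), array([398., 295.]), array([296., 237.]), array([315., 223.])]
```

View pics/c3.png

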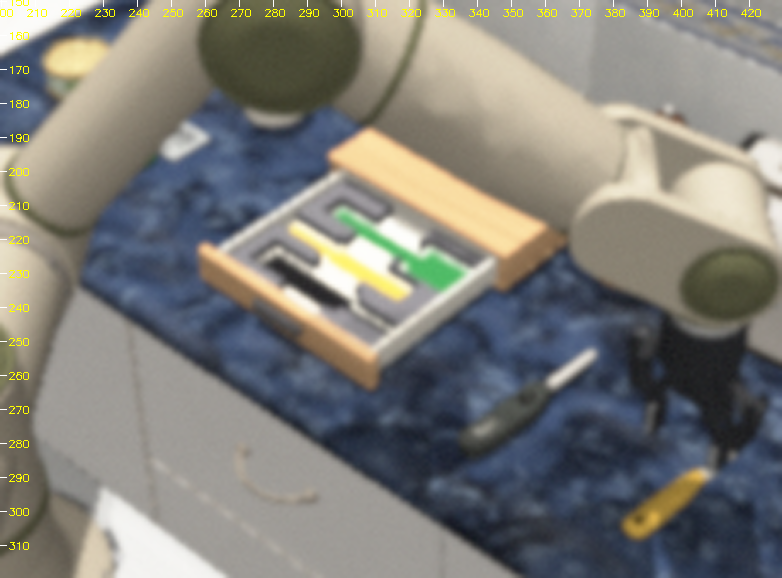

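```bash
python3 - <<'E'
from h import *
for n,a,b in [("Ltip",(392.4,212.4),(374.2,253.3)),("Lend",(388.6,268.9),(339.2,280.4)),("sPtip",(283.2,227.7),(285.4,216.9)),("sPend",(333.8,230.2),(318.3,235.7)),("Pend",(442.1,264.3),(386.9,303.9))]:
    print(n,*[np.round(x,1) for x in tri(a,b)])
E
python3 -m creep '[[[60,-0.5,20,-1.2,0],[60,-0.5,45,-1.2,0],[60,-0.5,62,-1.2,0],[60,-0.5,66,-1.2,0],[60,-0.5,66,-1.2,0],[0,-0.5,66,-1.2,0],[0,-0.5,66,-1.2,0],[0,-0.5,66,-1.2,0],[0,-0.5,66,-1.2,0],[0,-0.5,66,-1.2,0]]]' 50
```

```text
Ltip [ 585.8 -238.5    9. ] 0.2
Lend [ 399.5 -225.2   15.3] 10.0
sPtip [527.6 129.9   9.7] 1.8
sPend [520.5 -39.9  19. ] 0.3
Pend [ 415.6 -400.9   19.8] 7.0
time_s: 2.7
tool_pos: [479.1, -406.0, 5.1]
tcp_rot: [[-0.998, 0.001, -0.07], [0.07, -0.001, -0.998], [-0.001, -1.0, 0.001]]
ft_force: [-0.8, -0.3, 6.0]
width: 0.241
```

```bash
python3 -m creep '[[[0,0,-3,0,0],[0,0,-15,0,0],[0,0,-35,0,0],[0,0,-55,0,0],[0,0,-75,0,0],[0,0,-90,0,0],[0,0,-95,0,0],[0,0,-95,0,0],[0,0,-95,0,0],[0,0,-95,0,0]]]' 50
python3 -c "
from h import *
plan(523.1,26.1,80,-1.8)"
```

```text
time_s: 3.95
tool_pos: [478.6, -405.4, 98.7]
tcp_rot: [[-0.998, -0.001, -0.07], [0.07, 0.001, -0.998], [0.001, -1.0, -0.001]]
ft_force: [0.6, -0.2, -0.2]
width: 0.238
t 3.95 pos [ 478.6 -405.4   98.7] psi -94.0 tilt [ 0.001 -1.    -0.001] w 0.238 F [ 0.6 -0.2 -0.2] q [-51.  38.  76.   0.  66.  43.]
shift [ -14.    19.  -433.6] yaw -92.2
```

```bash
python3 -m creep '[[[0,0,0,-25,-8],[0,-2,0,-75,-18],[0,-4,2,-130,-28],[0,-6,4,-185,-38],[0,-8,6,-240,-48],[0,-10,8,-295,-58],[0,-12,10,-345,-68],[0,-14,14,-390,-78],[0,-14,17,-420,-87],[0,-14,19,-433.5,-92.2]]]' 50
python3 - <<'E'
from h import *
plan(523.1,26.1,50,-1.8)
b=grab_frame("top");cv2.imwrite("pics/t2.png",b[:,:,::-1])
a=grab_frame("scene");cv2.imwrite("pics/s2.png",a[:,:,::-1])
cv2.imwrite("pics/c4.png",np.hstack([crop(b,260,190,360,280,4),crop(a,250,180,350,270,4)]))
E
```

```text
time_s: 5.2
tool_pos: [523.1, 27.5, 80.0]
tcp_rot: [[-0.027, -0.0, 1.0], [-1.0, 0.0, -0.027], [-0.0, -1.0, -0.0]]
ft_force: [0.4, -1.7, -0.2]
width: 0.238
t 5.2 pos [523.1  27.5  80. ] psi -1.5 tilt [-0. -1. -0.] w 0.238 F [ 0.4 -1.7 -0.2] q [-10.  28.  96.   0.  56.  -8.]
shift [ 1.4 30.   0.1] yaw 0.3
```

View pics/c4.png

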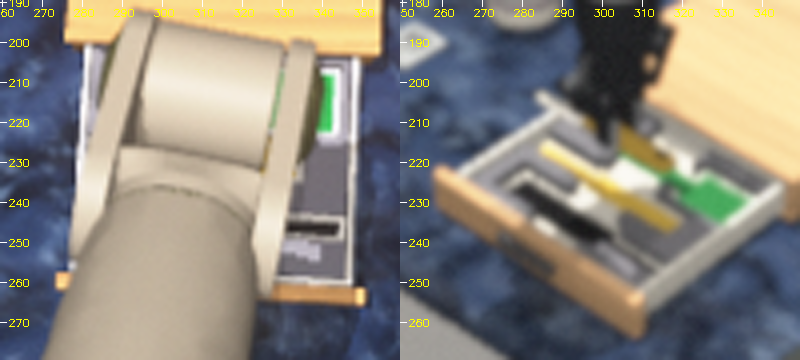

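```bash
python3 -m creep '[[[0,1,0,0,0.3],[0,1,20,0,0.3],[0,1,35,0,0.3],[0,1,45,0,0.3],[0,1,50,0,0.3],[0,1,54,0,0.3],[0,1,58,0,0.3],[0,1,61,0,0.3],[0,1,62,0,0.3],[0,1,62,0,0.3]]]' 50
python3 - <<'E'
from h import *
plan(523.1,26.1,18,-1.8)
a=grab_frame("scene");cv2.imwrite("pics/s3.png",a[:,:,::-1])
cv2.imwrite("pics/c5.png",crop(a,255,190,345,270,6))
E
```

```text
time_s: 6.55
tool_pos: [523.3, 24.8, 18.3]
tcp_rot: [[-0.037, 0.0, 0.999], [-0.999, -0.0, -0.037], [0.0, -1.0, 0.0]]
ft_force: [-0.2, -0.3, -0.9]
width: 0.238
t 6.55 pos [523.3  24.8  18.3] psi -2.1 tilt [ 0. -1.  0.] w 0.238 F [-0.2 -0.3 -0.9] q [-10.  33.  99.  -0.  48.  -8.]
shift [-1.3  0.3 -0.2] yaw -0.3
```

View pics/c5.png

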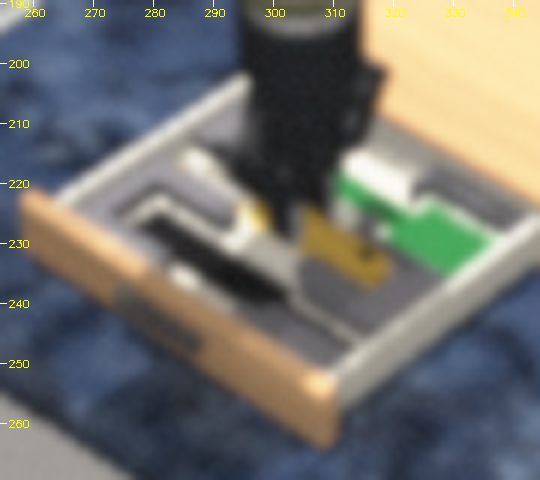

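```bash
python3 -m creep '[[[32,-0.5,0.5,0,0],[32,-0.5,0.5,0,0],[32,-0.5,0.5,0,0],[32,-0.5,-5,0,0],[32,-0.5,-20,0,0],[32,-0.5,-40,0,0],[32,-0.5,-60,0,0],[60,-0.5,-80,0,0],[60,-0.5,-82,0,0],[60,-0.5,-82,0,0]]]' 50
python3 -c "
from h import *
plan(465.8,-229.7,75,85.2)"
```

```text
time_s: 7.85
tool_pos: [523.1, 25.4, 100.2]
tcp_rot: [[-0.037, -0.0, 0.999], [-0.999, 0.0, -0.037], [-0.0, -1.0, -0.0]]
ft_force: [0.5, -0.8, 0.3]
width: 0.701
t 7.85 pos [523.1  25.4 100.2] psi -2.1 tilt [-0. -1. -0.] w 0.701 F [ 0.5 -0.8  0.3] q [-10.  26.  96.   0.  59.  -8.]
shift [257.   25.2 -47.7] yaw -87.3
```

```bash
python3 -m creep '[[[60,20,0,-4,-8],[60,50,0,-10,-18],[60,85,0,-16,-28],[60,120,0,-22,-38],[60,160,5,-29,-48],[60,195,12,-36,-58],[60,225,18,-42,-68],[60,248,22,-46,-78],[60,257,25,-47.7,-85],[60,257,25,-47.7,-87.3]]]' 50
python3 - <<'E'
from h import *
plan(465.8,-229.7,5,85.2)
b=grab_frame("top");cv2.imwrite("pics/t3.png",b[:,:,::-1])
a=grab_frame("scene");cv2.imwrite("pics/s4.png",a[:,:,::-1])
cv2.imwrite("pics/c6.png",np.hstack([crop(b,270,195,360,275,4),crop(a,255,190,395,290,3)[:,:430]]) if 0 else np.hstack([crop(b,270,195,360,270,5),cv2.resize(crop(a,330,230,400,300,5),(350,375))]))
E
```

```text
time_s: 9.1
tool_pos: [465.3, -230.1, 74.2]
tcp_rot: [[0.997, -0.002, 0.083], [-0.083, 0.001, 0.997], [-0.002, -1.0, 0.001]]
ft_force: [0.1, -0.1, -0.5]
width: 0.706
t 9.1 pos [ 465.3 -230.1   74.2] psi 85.2 tilt [-0.002 -1.     0.001] w 0.706 F [ 0.1 -0.1 -0.5] q [ -39.   28.   97.   -0.   55. -124.]
shift [ 0.6 69.2  0.4] yaw 0.0
```

View pics/c6.png

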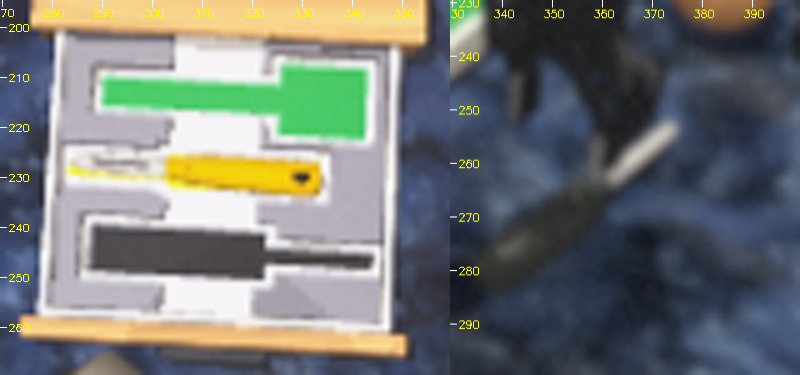

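```bash
python3 -c "
from m import *
rep('P',(284.5,226.9),15,(333.9,230.5),20)"
python3 -m creep '[[[60,0.6,20,0.4,0],[60,0.6,45,0.4,0],[60,0.6,64,0.4,0],[60,0.6,68.5,0.4,0],[60,0.6,68.5,0.4,0],[0,0.6,68.5,0.4,0],[0,0.6,68.5,0.4,0],[0,0.6,68.5,0.4,0],[0,0.6,68.5,0.4,0],[0,0.6,68.5,0.4,0]]]' 50
python3 -m creep '[[[0,0,-3,0,0],[0,0,-15,0,0],[0,0,-35,0,0],[0,0,-55,0,0],[0,0,-75,0,0],[0,0,-90,0,0],[0,0,-95,0,0],[0,0,-95,0,0],[0,0,-95,0,0],[0,0,-95,0,0]]]' 50
```

```text
P tip [529.  125.7  15. ] end [519.3 -40.1  20. ] len 166.1 ang 86.7 mid [524.2  42.8  17.5]
time_s: 10.45
tool_pos: [467.1, -229.8, 7.8]
tcp_rot: [[0.996, 0.001, 0.084], [-0.084, -0.001, 0.996], [0.001, -1.0, -0.001]]
ft_force: [-1.1, -0.3, 6.0]
width: 0.347
time_s: 11.7
tool_pos: [466.4, -229.2, 101.3]
tcp_rot: [[0.996, -0.001, 0.084], [-0.084, 0.001, 0.996], [-0.001, -1.0, 0.001]]
ft_force: [0.1, 0.6, -0.8]
width: 0.352
```

```bash
python3 -c "
from h import *
plan(468.6,42.9,75,-1.7)"
```

```text
t 11.7 pos [ 466.4 -229.2  101.3] psi 85.2 tilt [-0.001 -1.     0.001] w 0.352 F [ 0.1  0.6 -0.8] q [ -39.   25.   96.    0.   59. -124.]
shift [-20.8  26.4 271.3] yaw 86.9
```

```bash
python3 -m creep '[[[0,-1,0,15,8],[0,-3,0,45,18],[0,-6,0,80,28],[0,-9,0,115,38],[0,-12,5,155,48],[0,-15,10,195,58],[0,-18,16,230,68],[0,-20,22,258,78],[0,-21,26,271.5,86.9],[0,-21,26,271.5,86.9]]]' 50
python3 -c "
from h import *
plan(468.6,42.9,19,-1.7)
a=grab_frame('scene');cv2.imwrite('pics/s5.png',a[:,:,::-1])
"
```

```text
time_s: 12.95
tool_pos: [468.3, 43.5, 75.4]
tcp_rot: [[-0.027, -0.001, 1.0], [-1.0, 0.0, -0.027], [-0.0, -1.0, -0.001]]
ft_force: [0.7, -0.4, -1.6]
width: 0.349
t 12.95 pos [468.3  43.5  75.4] psi -1.6 tilt [-0.    -1.    -0.001] w 0.349 F [ 0.7 -0.4 -1.6] q [ -9.  22. 106.  -0.  52.  -7.]
shift [ 0.6 56.4  0.4] yaw 0.1
```

```bash
python3 -m creep '[[[0,0.6,15,0.4,0],[0,0.6,30,0.4,0],[0,0.6,40,0.4,0],[0,0.6,46,0.4,0],[0,0.6,50,0.4,0],[0,0.6,53,0.4,0],[0,0.6,55,0.4,0],[0,0.6,56.5,0.4,0],[0,0.6,56.5,0.4,0],[0,0.6,56.5,0.4,0]]]' 50
python3 - <<'E'
from h import *
plan(468.6,42.9,19,-1.7)
a=grab_frame("scene");cv2.imwrite("pics/s6.png",a[:,:,::-1])
cv2.imwrite("pics/c7.png",crop(a,255,190,345,270,6))
E
```

```text
time_s: 14.25
tool_pos: [469.4, 42.3, 19.7]
tcp_rot: [[-0.03, 0.001, 1.0], [-1.0, -0.0, -0.03], [0.0, -1.0, 0.001]]
ft_force: [-0.7, 1.0, 6.0]
width: 0.347
t 14.25 pos [469.4  42.3  19.7] psi -1.7 tilt [ 0.    -1.     0.001] w 0.347 F [-0.7  1.   6. ] q [ -9.  28. 108.   0.  44.  -7.]
shift [-0.6  0.7 -0.8] yaw -0.0
```

View pics/c7.png

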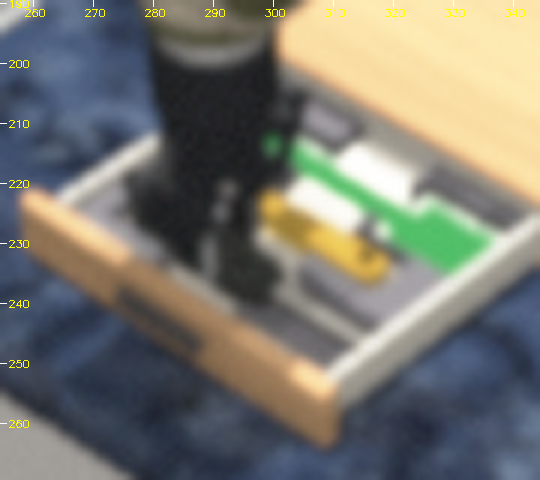

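```bash
python3 -m creep '[[[40,0,0,0,0],[40,0,0,0,0],[40,0,0,0,0],[40,0,-5,0,0],[40,0,-20,0,0],[40,0,-40,0,0],[40,0,-60,0,0],[60,0,-80,0,0],[60,0,-82,0,0],[60,0,-82,0,0]]]' 50
python3 -c "
from h import *
plan(491.8,357.4,75,89.1)"
```

```text
time_s: 15.55
tool_pos: [468.8, 42.3, 101.2]
tcp_rot: [[-0.03, -0.0, 1.0], [-1.0, 0.0, -0.03], [-0.0, -1.0, -0.0]]
ft_force: [-0.1, -0.5, -0.7]
width: 0.7
t 15.55 pos [468.8  42.3 101.2] psi -1.7 tilt [-0. -1. -0.] w 0.700 F [-0.1 -0.5 -0.7] q [ -9.  20. 104.  -0.  56.  -7.]
shift [-315.6   26.2   13.5] yaw -90.8
```

```bash
python3 -m creep '[[[60,-20,0,1,-8],[60,-55,0,2,-18],[60,-95,0,4,-28],[60,-140,0,6,-38],[60,-185,5,8,-48],[60,-230,12,10,-58],[60,-265,18,12,-68],[60,-295,22,13,-78],[60,-315.5,26,13.5,-87],[60,-315.5,26,13.5,-90.8]]]' 50
python3 - <<'E'
from h import *
plan(491.8,357.4,5,89.1)
b=grab_frame("top");cv2.imwrite("pics/t4.png",b[:,:,::-1])
a=grab_frame("scene");cv2.imwrite("pics/s7.png",a[:,:,::-1])
cv2.imwrite("pics/c8.png",np.hstack([crop(b,270,195,360,270,5),crop(a,265,195,335,270,5)]))
E
```

```text
time_s: 16.8
tool_pos: [491.1, 358.3, 73.7]
tcp_rot: [[1.0, -0.002, 0.011], [-0.011, -0.001, 1.0], [-0.002, -1.0, -0.001]]
ft_force: [0.7, -0.4, 1.1]
width: 0.698
t 16.8 pos [491.1 358.3  73.7] psi 89.3 tilt [-0.002 -1.    -0.001] w 0.698 F [ 0.7 -0.4  1.1] q [ 25.  37.  81.   0.  62. -64.]
shift [ 0.8 68.7 -0.8] yaw 0.2
```

View pics/c8.png

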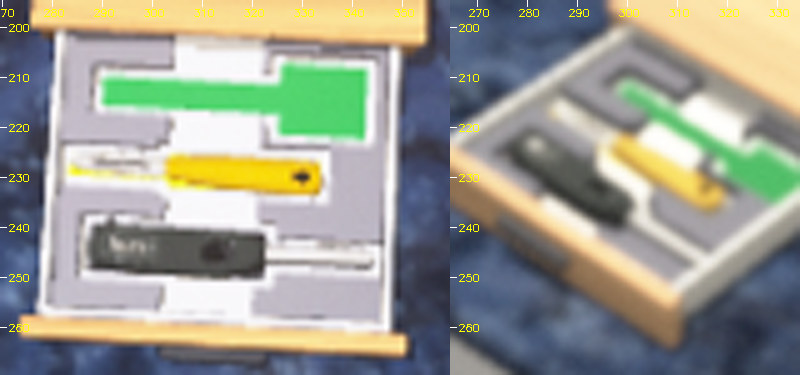

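```bash
python3 -m creep '[[[60,0.8,20,-0.8,0.2],[60,0.8,45,-0.8,0.2],[60,0.8,64,-0.8,0.2],[60,0.8,68.5,-0.8,0.2],[60,0.8,68.5,-0.8,0.2],[0,0.8,68.5,-0.8,0.2],[0,0.8,68.5,-0.8,0.2],[0,0.8,68.5,-0.8,0.2],[0,0.8,68.5,-0.8,0.2],[0,0.8,68.5,-0.8,0.2]]]' 50
python3 -m creep '[[[0,0,-3,0,0],[0,0,-15,0,0],[0,0,-35,0,0],[0,0,-55,0,0],[0,0,-75,0,0],[0,0,-90,0,0],[0,0,-95,0,0],[0,0,-95,0,0],[0,0,-95,0,0],[0,0,-95,0,0]]]' 50
```

```text
time_s: 18.15
tool_pos: [493.2, 356.7, 7.6]
tcp_rot: [[1.0, 0.001, 0.02], [-0.02, 0.001, 1.0], [0.001, -1.0, 0.001]]
ft_force: [-1.5, 0.0, 6.3]
width: 0.24
time_s: 19.4
tool_pos: [492.6, 356.3, 101.2]
tcp_rot: [[1.0, -0.001, 0.02], [-0.02, -0.0, 1.0], [-0.001, -1.0, -0.001]]
ft_force: [0.4, -0.5, -1.3]
width: 0.238
```

```bash
python3 -c "
from h import *
plan(575.5,34.9,75,-1.8)"
```

```text
t 19.4 pos [492.6 356.3 101.2] psi 88.9 tilt [-0.001 -1.    -0.001] w 0.238 F [ 0.4 -0.5 -1.3] q [ 25.  35.  80.  -0.  65. -64.]
shift [  89.3   26.3 -319.7] yaw 90.7
```

```bash
python3 -m creep '[[[0,4,0,-18,8],[0,12,0,-50,18],[0,22,0,-90,28],[0,34,0,-135,38],[0,46,5,-180,48],[0,58,10,-225,58],[0,70,16,-265,68],[0,80,22,-297,78],[0,89.3,26,-319.5,87],[0,89.3,26,-319.5,90.7]]]' 50
python3 -c "
from h import *
plan(575.5,34.9,19,-1.8)"
```

```text
time_s: 20.65
tool_pos: [576.0, 33.6, 75.1]
tcp_rot: [[-0.037, -0.001, 0.999], [-0.999, -0.0, -0.037], [0.0, -1.0, -0.001]]
ft_force: [-0.3, -0.1, -0.6]
width: 0.241
t 20.65 pos [576.   33.6  75.1] psi -2.1 tilt [ 0.    -1.    -0.001] w 0.241 F [-0.3 -0.1 -0.6] q [-8. 34. 87. -0. 59. -6.]
shift [-1.3 56.1 -0.5] yaw -0.3
```

```bash
python3 -m creep '[[[0,-1,15,-0.5,0],[0,-1,30,-0.5,0],[0,-1,40,-0.5,0],[0,-1,46,-0.5,0],[0,-1,50,-0.5,0],[0,-1,53,-0.5,0],[0,-1,55,-0.5,0],[0,-1,56,-0.5,0],[0,-1,56,-0.5,0],[0,-1,56,-0.5,0]]]' 50
python3 - <<'E'
from h import *
plan(575.5,34.9,19,-1.8)
a=grab_frame("scene");cv2.imwrite("pics/s8.png",a[:,:,::-1])
cv2.imwrite("pics/c9.png",crop(a,265,190,345,270,6))
E
```

```text
time_s: 21.9
tool_pos: [575.4, 36.3, 19.9]
tcp_rot: [[-0.032, 0.0, 0.999], [-0.999, -0.0, -0.032], [0.0, -1.0, 0.0]]
ft_force: [-0.2, -1.0, -0.7]
width: 0.238
t 21.9 pos [575.4  36.3  19.9] psi -1.8 tilt [ 0. -1.  0.] w 0.238 F [-0.2 -1.  -0.7] q [-8. 38. 89.  0. 53. -6.]
shift [1.4 0.9 0.2] yaw -0.0
```

View pics/c9.png

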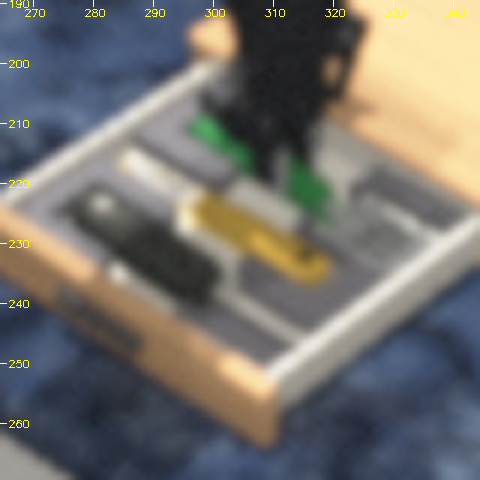

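Seated in its row; release, then rise and check from above.

```bash
python3 -m creep '[[[32,1,0.5,0,0],[32,1,0.5,0,0],[32,1,0.5,0,0],[32,1,-5,0,0],[32,1,-20,0,0],[32,1,-40,0,0],[32,1,-60,0,0],[32,1,-80,0,0],[32,1,-82,0,0],[32,1,-82,0,0]]]' 50
python3 -c "
from h import *
plan(340,30,100,-1.8)"
```

```text
time_s: 23.2
tool_pos: [575.1, 35.3, 101.7]
tcp_rot: [[-0.032, -0.0, 0.999], [-0.999, 0.0, -0.032], [-0.0, -1.0, -0.0]]
ft_force: [0.2, 0.6, -0.2]
width: 0.377
t 23.2 pos [575.1  35.3 101.7] psi -1.8 tilt [-0. -1. -0.] w 0.377 F [ 0.2  0.6 -0.2] q [-8. 32. 86.  0. 62. -6.]
shift [  12.8    1.7 -234.8] yaw -0.0
```

```bash
python3 -m creep '[[[0,1,0,-15,0],[0,4,0,-50,0],[0,8,0,-90,0],[0,10,0,-135,0],[0,12,0,-175,0],[0,12.8,0,-210,0],[0,12.8,0,-230,0],[0,12.8,1,-235,0],[0,12.8,1,-235,0],[0,12.8,1,-235,0]]]' 50
python3 - <<'E'
from h import *
plan(350,30.5,20,-1.8)
b=grab_frame("top");cv2.imwrite("pics/t5.png",b[:,:,::-1])
a=grab_frame("scene");cv2.imwrite("pics/s9.png",a[:,:,::-1])
cv2.imwrite("pics/c10.png",np.hstack([crop(b,270,195,360,270,5),crop(a,265,195,335,270,5)]))
E
```

```text
time_s: 24.45
tool_pos: [340.6, 29.9, 100.7]
tcp_rot: [[-0.032, 0.0, 0.999], [-0.999, 0.0, -0.032], [-0.0, -1.0, 0.0]]
ft_force: [0.3, -0.3, -0.8]
width: -0.001
t 24.45 pos [340.6  29.9 100.7] psi -1.8 tilt [-0. -1.  0.] w -0.001 F [ 0.3 -0.3 -0.8] q [-15.   5. 124.   0.  51. -13.]
shift [-0.9 80.7  9.4] yaw -0.0
```

View pics/c10.png

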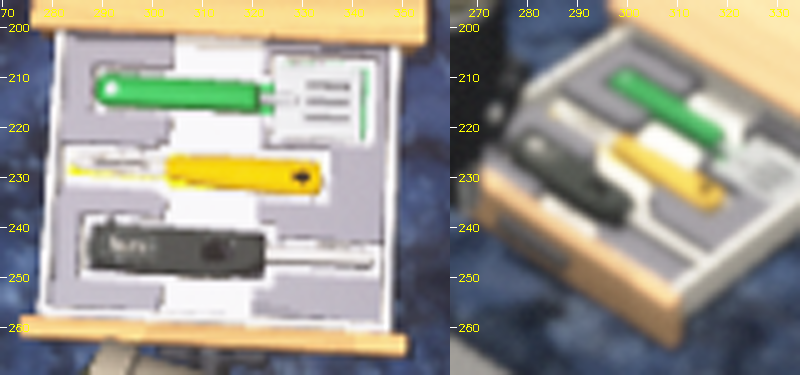

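```bash
python3 -c "
from m import *
rep('T',(341.9,214.9),14,(288.7,212.5),21)"
python3 -m creep '[[[0,-1,20,0,0],[0,-1,45,0,0],[0,-1,65,0,0],[0,-1,77,0,0],[0,-1,80,0,0],[0,-1,80,8,0],[0,-1,80,16,0],[0,-1,80,24,0],[0,-1,80,30,0],[0,-1,80,36,0]]]' 50
```

```text
T tip [573.5 -66.8  14. ] end [577.3 112.7  21. ] len 179.5 ang -91.2 mid [575.4  23.   17.5]
time_s: 25.8
tool_pos: [376.4, 29.9, 20.8]
tcp_rot: [[-0.032, 0.0, 0.999], [-0.999, -0.0, -0.032], [0.0, -1.0, 0.0]]
ft_force: [-0.1, -0.1, 0.2]
width: 0.004
```

```bash
python3 -m creep '[[[0,0,0,4,0],[0,0,0,8,0],[0,0,0,14,0],[0,0,0,22,0],[0,0,0,32,0],[0,0,0,42,0],[0,0,0,52,0],[0,0,0,62,0],[0,0,0,70,0],[0,0,0,76,0]]]' 50
```

```text
time_s: 27.05
tool_pos: [452.4, 27.5, 20.7]
tcp_rot: [[-0.032, -0.0, 0.999], [-0.999, 0.0, -0.032], [-0.0, -1.0, -0.0]]
ft_force: [-2.8, 1.2, -0.5]
width: 0.001
```

```bash
python3 -m creep '[[[0,0,0,8,0],[0,0,0,18,0],[0,0,0,29,0],[0,0,0,40,0],[0,0,0,51,0],[0,0,0,62,0],[0,0,0,73,0],[0,0,0,84,0],[0,0,0,92,0],[0,0,0,98,0]]]' 50
python3 -m creep '[[[0,0,0,4,0],[0,0,0,8,0],[0,0,0,11,0],[0,0,0,14,0],[0,0,0,17,0],[0,0,0,19,0],[0,0,0,21,0],[0,0,0,22,0],[0,0,0,23,0],[0,0,0,24,0]]]' 50
```

```text
time_s: 28.3
tool_pos: [550.4, 24.3, 20.8]
tcp_rot: [[-0.032, 0.0, 0.999], [-0.999, -0.0, -0.032], [0.0, -1.0, 0.0]]
ft_force: [-2.9, 1.0, -0.1]
width: 0.002
time_s: 29.55
tool_pos: [573.9, 23.5, 20.8]
tcp_rot: [[-0.032, 0.0, 0.999], [-0.999, -0.0, -0.032], [-0.0, -1.0, 0.0]]
ft_force: [-1.9, 1.2, 0.3]
width: 0.002
```

```bash
python3 -m creep '[[[0,0,0,1,0],[0,0,0,2,0],[0,0,0,3,0],[0,0,0,4,0],[0,0,0,5,0],[0,0,0,6,0],[0,0,0,7,0],[0,0,0,8,0],[0,0,0,8,0],[0,0,0,8,0]]]' 50
```

```text
time_s: 30.8
tool_pos: [581.1, 23.3, 20.7]
tcp_rot: [[-0.032, -0.002, 0.999], [-0.999, 0.0, -0.032], [-0.0, -1.0, -0.002]]
ft_force: [-7.7, 0.0, 2.6]
width: -0.0
```

```bash
python3 -m creep '[[[0,0,0,0.5,0],[0,0,0,1,0],[0,0,0,1.5,0],[0,0,0,2,0],[0,0,0,2,0],[0,0,0,2,0],[0,0,0,2,0],[0,0,0,2,0],[0,0,0,2,0],[0,0,0,2,0]]]' 50
```

```text
time_s: 32.05
tool_pos: [581.4, 23.4, 20.6]
tcp_rot: [[-0.032, -0.007, 0.999], [-1.0, 0.0, -0.032], [-0.0, -1.0, -0.007]]
ft_force: [-16.4, 0.0, 9.5]
width: -0.001
```

```bash
python3 -m creep '[[[0,0,0,-5,0],[0,0,0,-15,0],[0,0,0,-40,0],[0,0,0,-80,0],[0,0,0,-125,0],[0,0,-5,-170,0],[0,0,-20,-205,0],[0,0,-30,-220,0],[0,0,-30,-220,0],[0,0,-30,-220,0]]]' 50
python3 - <<'E'
from h import *
plan(360,30,50,-1.8)
b=grab_frame("top");a=grab_frame("scene")
t0=cv2.imread("pics/top0.png")[:,:,::-1];hsv=cv2.cvtColor(b,cv2.COLOR_RGB2HSV)
# orange drawer front / housing along column 335 and 290
for u in (285,335,345): print(u,[tuple(int(x) for x in b[v,u]) for v in range(196,214)])
for u in (285,335,345):
    print("x of rows",[ (v,at("top",(u,v),45)[0].round(0)) for v in (200,204,208,212)])
for p in [(219,"turner"),(392,"lighter")]: pass
d=np.abs(b.astype(int)-t0).max(2)
for n,(u,v) in dict(mug=(229,177),onion=(379,177),tin=(163,211),lemon=(479,211)).items(): print(n,d[v-10:v+10,u-12:u+12].mean().round(1))
E
```

```text
time_s: 33.3
tool_pos: [364.7, 30.0, 50.7]
tcp_rot: [[-0.032, 0.001, 0.999], [-0.999, -0.0, -0.032], [0.0, -1.0, 0.001]]
ft_force: [0.5, -0.5, 0.3]
width: -0.001
t 33.3 pos [364.7  30.   50.7] psi -1.8 tilt [ 0.    -1.     0.001] w -0.001 F [ 0.5 -0.5  0.3] q [-14.  14. 123.   0.  42. -12.]
shift [ 0.2  0.7 -4.7] yaw -0.0
285 [(250, 217, 144), (250, 214, 141), (249, 214, 140), (249, 213, 140), (219, 165, 105), (237, 196, 127), (227, 180, 115), (147, 107, 70), (102, 76, 57), (70, 58, 63), (58, 60, 89), (61, 64, 96), (65, 70, 100), (62, 68, 99), (65, 69, 101), (62, 67, 99), (58, 62, 90), (62, 65, 91)]
335 [(249, 215, 139), (250, 221, 144), (250, 226, 148), (250, 225, 148), (250, 217, 141), (249, 215, 141), (238, 191, 126), (244, 213, 139), (247, 217, 142), (194, 145, 94), (114, 81, 55), (92, 75, 73), (80, 84, 115), (82, 91, 132), (79, 88, 128), (80, 90, 134), (82, 93, 134), (78, 89, 130)]
345 [(249, 215, 139), (250, 220, 144), (250, 227, 149), (250, 227, 150), (249, 218, 141), (249, 212, 137), (247, 206, 133), (224, 169, 106), (240, 202, 131), (220, 171, 108), (136, 97, 64), (99, 78, 67), (77, 74, 89), (81, 91, 127), (99, 113, 153), (102, 116, 157), (86, 102, 144), (82, 96, 137)]
x of rows [(200, np.float64(615.0)), (204, np.float64(602.0)), (208, np.float64(588.0)), (212, np.float64(575.0))]
x of rows [(200, np.float64(618.0)), (204, np.float64(605.0)), (208, np.float64(591.0)), (212, np.float64(578.0))]
x of rows [(200, np.float64(619.0)), (204, np.float64(605.0)), (208, np.float64(592.0)), (212, np.float64(578.0))]
mug 2.0
onion 2.2
tin 1.4
lemon 2.0
```

```bash
python3 -c "
from workcell import sign_off
print(sign_off())"
```

```text
the job is handed in; nothing more can be done
None
```

The lighter, the peeler and the turner each went into their own compartment, pointing along their outlines. I then pushed the drawer shut and handed the job in at about 33 s of the 72 s allowed.

**Placing:** The last picture before closing showed all three lying inside their outlines. By measurement, the peeler was about 2–3 mm off along its slot and 1–2° off in angle, and the turner was about 3 mm off along its slot. The lighter showed no visible offset and was not measured.

**Drawer:** The push met about 3 N of resistance, then a hard stop. The force rose to 16 N with almost no further travel. After backing off, the wrist force was near zero, and the pixels showed the drawer front against the housing with no gap.

**Bystanders:** The mug, onion, tin and lemon matched the first picture, with only noise-level differences.

**Checks that disagreed or were not made:**
- Heights from the two views came out 2–12 mm away from the stated ones, because the blurred ends were hard to match. I used the text's heights for the vertical moves and contact forces as a check.
- The tools could not be seen once the drawer was shut, so their final rest is inferred.
- I did not measure the drawer joint itself. "Fully shut" rests on the hard stop and the flush front.

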